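# Dock the tube carriage, release the loader gate and hold it wide

### The job

On the cytometer's loader, first slide the loaded tube carriage fully home into its dock so that it is out of the gate's way. Then squeeze both jaws of the blue catch right in, after it both jaws of the yellow catch, and pull the gate by its upright post past its detent until it stands wide open, about square to the loader's front. Finish while still holding the post so that the gate stays wide (it springs back if let go), with the carriage still home and the jar, tip box and bottle left alone.

Things in the scene. Friction and masses are not known exactly. Their poses are not given: they have to be found in the camera images.
- loader: black loader fixed to the bench, 310 mm wide (y), 200 deep (x), 100 high. Origin at bench level, middle of its front; x points into the loader, y to its left (+y end), z up. Never moves. A rail on the bench runs along its y at loader x -0.150, with the carriage's dock (walls 35, end stop 56 mm high) at its -y end
- carriage (a joint): how far the tube carriage stands out of its dock, m: 0 = fully home against the stop (its middle at loader x -0.150, y -0.170), up to 0.17 = farthest out towards the loader's +y. About 2 N of friction; stays where it is left. Out of the dock it blocks the gate
- carriage_grip (a point): grasp point on the carriage's upright aluminium tab, 118 mm above the bench; tab 10 mm thick along the loader's y, 26 wide along x, top at 135 mm. It stands mid-carriage (black block, blue stripe, 56 x 90 mm (x, y), top at 50 mm; four tubes up to 88 mm high, 31 mm either side of the tab). Axes as the loader's
- blue_catch_grip (a point): middle of the BLUE catch, between its two ears, 140 mm above the bench, at loader x 0.035, y +0.065 or -0.065 (blue and yellow may be either way round). Axes as the loader's. Ears: 6 mm thick (y), 24 wide (x), z 0.113 to 0.150; outer faces 60 mm apart along y when out, 40 mm when squeezed in. Fixed block between them: 18 mm wide, top at z 0.130
- yellow_catch_grip (a point): the same point of the YELLOW squeeze catch, in the other place; same sizes
- blue_left (a joint): one jaw of the blue catch, the one on the loader's +y side, m: 0 = out and locking the gate, 0.010 = squeezed right in to its stop (releases the gate above about 0.005). Slides along the loader's y with about 4 N of friction and stays where it is pushed
- blue_right (a joint): one jaw of the blue catch, the one on the loader's -y side, m: 0 = out and locking the gate, 0.010 = squeezed right in to its stop (releases the gate above about 0.005). Slides along the loader's y with about 4 N of friction and stays where it is pushed
- yellow_left (a joint): one jaw of the yellow catch, the one on the loader's +y side, m: 0 = out and locking the gate, 0.010 = squeezed right in to its stop (releases the gate above about 0.005). Slides along the loader's y with about 4 N of friction and stays where it is pushed
- yellow_right (a joint): one jaw of the yellow catch, the one on the loader's -y side, m: 0 = out and locking the gate, 0.010 = squeezed right in to its stop (releases the gate above about 0.005). Slides along the loader's y with about 4 N of friction and stays where it is pushed
- gate_hinge (a point): point on the gate's vertical hinge axis, at z = 0.100 (loader x -0.008, y +0.130); does not move
- gate (a joint): opening of the grey gate, rad: 0 = closed; its free end (loader's -y side, 250 mm from the hinge) swings out in front, clockwise from above; 1.57 = square, stop 1.65. Locked (under 0.1) until both catches are in. A closing spring (0.6 Nm at 1.5) and, at 0.55 to 0.7, a sprung ball detent resist with at most 1.5 Nm (9 N at the post); let go, the gate swings back to the detent (0.86) or shut
- gate_post: the gate's handle: an upright aluminium round post, 18 mm across and 93 mm tall with a blue band, on a bracket in front of the gate. A sleeve that turns freely about its own axis. Origin at its foot, on its axis, 72 mm above the bench
- gate_handle (a point): grasp point on the post's axis, 140 mm above the bench (post top 165 mm, top of the gate's steel tabs 118 mm, bracket top 72 mm). With the gate closed it lies 42 mm in front of the hinge axis and 170 mm from it along the loader's -y, so 175 mm from the axis; it swings on that radius. The post turns freely, so the grip need not
- reagent_bottle: bystander: loose amber bottle, 64 mm across, 130 mm tall, on the bench to the right; origin under its foot. Leave alone
- tip_box: bystander: loose blue tip box with white lid, 85 x 120 x 62 mm, on the bench to the left; origin under its middle. Leave alone
- bead_jar: bystander: loose small white jar, 44 mm across, 50 mm tall, on the loader's top towards the back; origin under its foot. Leave alone

How it is judged:
By the outcome, as a careful person would: the job done as asked, in the order asked, and still so for the second after the job is handed in, while the arm keeps its last pose, push and grip.
It also fails if it takes over 64 s, if anything falls off the work surface, if the arm or the gripper's body presses on something with over 40 N, if the wrist force passes 120 N, or if a joint passes its speed limit or range.

### The arm

A 6-joint arm with a two-finger parallel gripper is mounted at the origin on the work surface. World frame = base frame: x ahead of the robot, y to its left, z up, the work surface at z = 0. Lengths are in m, angles in rad, forces in N, time in s.
With the tool pointing down it reaches from about 0.275 to 0.725 m from the base axis. Payload 15.9 kg.
Tool frame: the origin (TCP) lies on the mounting face of the last link; the fingertips stand 173 mm ahead of it and the grasp point (between the pads) lies 155 mm ahead of it; z points along the fingers, x is the direction in which the jaws open and shut, and the axes are right-handed (so a half turn about z gives the same grasp; the last joint's range is limited). The gripper opens to 85 mm and grips with 20 to 120 N. Pads are 22 mm wide; open, the fingers measure 114 mm over their backs; the gripper's body (76 mm by 85 mm) begins 54 mm behind the grasp point. The pads swing forward as they close: fully open they stand 13 mm farther back than shut.
Start: joints at [-1.285, 0.213, -0.034, 1.323, 0, 1.571], TCP at [0.141, -0.48, 0.405] pointing down, gripper open.
Joint ranges: [-2.98, 2.98], [-0.74, 1.72], [-1.14, 1.35], [-2.1, 2.04], [-1.57, 1.44], [-3.14, 3.14]. Speed limits (rad/s): [1.89, 1.89, 2.39, 2.57, 3.14, 3.14].

### API

Orientations are given as a unit quaternion [x, y, z, w].
In Python, from station import arm, snapshot, camera_info, order gives the robot as it stands.
- The arm moves only by the shell command python3 -m jog 'ROWS'. ROWS is JSON, a list of rows, each a list of 3 entries, a list of its own where there are three numbers: the shift along the tool's x, y, z each as a share of 0.25 m, from -1 to 1, then the turn, a rotation vector about the tool's x, y, z each as a share of pi/2 rad, from -1 to 1, then the closure, from 0 (fully open) to 1 (shut). A call has 1 to 5 rows; each row shifts and turns the pose as measured when the row begins, along the tool's axes as they then stand; what a row does not reach is not made up. A row lasts 1/12 s, in which the tool goes at most 41.7 mm and 7.16 degrees, less where a joint would pass 70% of its speed; a pose out of reach is approached as far as the arm can. A call with a number of a shift or a turn outside -1 to 1 is refused whole. A call with a gripper value outside its range is refused whole. The fingers move at their own pace and stop on an object; the grip force is fixed at half the most. Time passes only in rows, so rows that do not move let the fingers close. It gives the time, the measured TCP pose, the force and the opening at its end, in the units of the state.
- arm.sense(): the state, without advancing time (a new reading comes with each control period).
- snapshot(name): name is "side" or "top"; returns (picture, depth): 384x512x3 uint8, red, green, blue; 384x512 float32, m along the optical axis (not along the pixel's ray), 0 where there is no reading.
- camera_info(name): a dict with "K" (3x3 intrinsics, pixels), "dist" ([k1, k2, p1, p2, k3] as OpenCV has them; the pictures are not rectified), "origin" and "orientation" of the camera in the world. Camera axes: x right, y down, z forward; pixel columns grow to the right and rows downward; lengths in m; the calibration is good to about 2 mm. A picture is of the moment at which its call begins. camera_info takes no time and is no camera call.
- order.hand_in(): hands the job in, once; it reports no verdict.
The state is a dict: "time_s": time; "joint_positions": joint angles; "joint_velocities": joint speeds; "joint_efforts": joint torques, N m; "position": TCP position; "orientation": TCP orientation; "force": force on the tool from outside, world axes, zero at the start; "ft_torque": the same for the moment, N m; "gripper_width": finger opening in m.
Only numpy, scipy, OpenCV 4.12 (cv2) and the standard library are available. Lean on these libraries where they do the work, as an engineer would, in place of code of your own. Each camera call takes 0.05 s, during which the arm holds its last target. There are 200 camera calls.

## Working session

There is one attempt and no reset: what is moved stays moved. The work goes in short steps, Python scripts to look and compute and a shell command to move; the robot and the scene stay as the last step left them, time stands still between calls to the robot, and variables do not carry over. Pictures are saved under pics/ and viewed, about 8 in all and at most 12, crops included, and the job is handed in when it is done.

```bash
mkdir -p pics; ls
cat > h.py <<'E'
import numpy as np, cv2
from scipy.spatial.transform import Rotation as R
from station import arm, snapshot, camera_info, order
def grab(n,f=None):
    p,d=snapshot(n)
    if f: cv2.imwrite(f'pics/{f}.png',cv2.cvtColor(p,cv2.COLOR_RGB2BGR))
    return p,d
def cam(n):
    c=camera_info(n); return np.array(c['K']),np.array(c['dist']),np.array(c['origin']),R.from_quat(c['orientation']) if len(np.shape(c['orientation']))==1 else R.from_matrix(c['orientation'])
def pts(n,uv,d=None,z=None):
    K,D,o,r=cam(n); uv=np.array(uv,float).reshape(-1,1,2)
    a=cv2.undistortPoints(uv,K,D).reshape(-1,2); v=np.c_[a,np.ones(len(a))]
    w=r.apply(v)
    s=(z-o[2])/w[:,2] if z is not None else np.array(d)
    return o+w*s[:,None]
def cloud(n,d):
    vs,us=np.nonzero(d>0); return us,vs,pts(n,np.c_[us,vs],d[vs,us])
E
python3 - <<'E'
from h import *
for n in('side','top'):
    p,d=grab(n,n+'0'); K,D,o,r=cam(n); print(n,K.round(1).tolist(),o,r.as_matrix().round(2).tolist(),(d>0).mean())
print(arm.sense())
a=cv2.imread('pics/side0.png')
E
```

```text
pics
side [[365.9, 0.0, 250.5], [0.0, 365.9, 186.6], [0.0, 0.0, 1.0]] [0.41798733 0.91801828 0.69545619] [[-0.98, -0.13, 0.18], [-0.22, 0.52, -0.83], [0.01, -0.85, -0.53]] 0.9960683186848959
top [[411.4, 0.0, 256.2], [0.0, 411.4, 191.7], [0.0, 0.0, 1.0]] [0.45914076 0.01588617 1.51024995] [[0.0, -0.99, 0.11], [-1.0, -0.0, -0.01], [0.01, -0.11, -0.99]] 0.995849609375
{'time_s': 0.1, 'joint_positions': array([-1.28497331e+00,  2.13316135e-01, -3.49415199e-02,  1.32350775e+00,
        7.18460167e-06,  1.57079533e+00]), 'joint_velocities': array([-4.10999832e-05, -1.00977894e-03,  2.97509960e-03, -9.81056767e-04,
       -1.17714337e-03,  5.76521553e-04]), 'joint_efforts': array([-1.11438887e-03, -6.87247753e+01,  4.87808526e+01,  1.21140049e-02,
       -8.47072420e-05, -2.09607094e-06]), 'position': array([ 0.14094096, -0.47960033,  0.40428274]), 'orientation': array([ 8.00608463e-01, -5.99187661e-01, -3.85774708e-04, -2.93207278e-04]), 'force': array([ 0.0071521 , -0.22749788, -0.10329455]), 'ft_torque': array([-0.0687048 , -0.00326692, -0.01073743]), 'gripper_width': 0.0853296979518078}
```

View pics/top0.png

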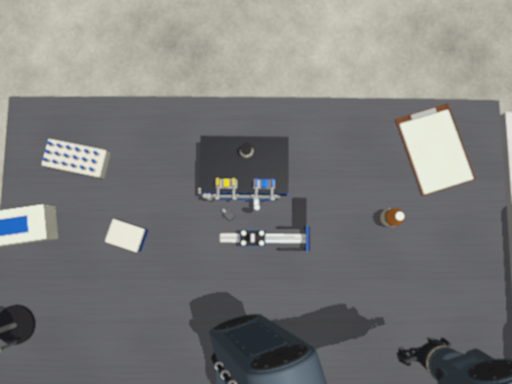

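View pics/side0.png

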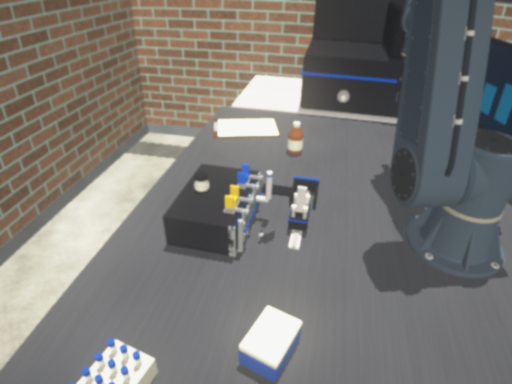

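Top view: loader at about (243,165), yellow catch (226,183), blue (264,183), post (256,203), carriage tab (252,238), dock at (300,238). The robot base is at the bottom. Next I measure.

Run:
```python
from h import *
p,d=grab('top'); u,v,P=cloud('top',d); C=p[v,u].astype(int)
box=(u>190)&(u<320)&(v>125)&(v<260)
# loader top
m=box&(abs(P[:,2]-.1)<.006)&(v<180)
mi=np.zeros(d.shape,np.uint8); mi[v[m],u[m]]=255
mi=cv2.morphologyEx(mi,cv2.MORPH_CLOSE,np.ones((9,9)))
c=max(cv2.findContours(mi,0,2)[0],key=cv2.contourArea); rc=cv2.minAreaRect(c); print(rc, P[m,2].mean())
b=cv2.boxPoints(rc);print(pts('top',b,z=.1).round(4))
hsv=cv2.cvtColor(p,cv2.COLOR_RGB2HSV)[v,u].astype(int)
bl=box&(hsv[:,0]>100)&(hsv[:,0]<130)&(hsv[:,1]>130)&(hsv[:,2]>80); ye=box&(hsv[:,0]>20)&(hsv[:,0]<35)&(hsv[:,1]>130)&(hsv[:,2]>80)
for n,m in(('blue',bl),('yel',ye)):
    q=P[m]; print(n,m.sum()); 
    for lo,hi in((0,.03),(.03,.07),(.07,.11),(.11,.136),(.136,.17)):
        s=m&(P[:,2]>lo)&(P[:,2]<hi)
        if s.sum(): print(lo,s.sum(),P[s].mean(0).round(4),P[s].min(0).round(3),P[s].max(0).round(3))
for n,m in(('post',box&(P[:,2]>.145)&(v>196)&(v<225)),('tab',box&(P[:,2]>.115)&(v>225)),('tubes',box&(P[:,2]>.075)&(P[:,2]<.1)&(v>225)),('ears',box&(P[:,2]>.14)&(v<195))):
    if m.sum(): print(n,m.sum(),np.c_[u[m],v[m]].mean(0),P[m].mean(0).round(4),P[m].min(0).round(3),P[m].max(0).round(3))
cv2.imwrite('pics/c0.png',cv2.resize(cv2.cvtColor(p,cv2.COLOR_RGB2BGR)[125:260,190:320],None,fx=4.4,fy=4.4,interpolation=2))
```

```text
((243.5, 157.0), (44.0, 89.0), 90.0) 0.09946404018923774
[[ 0.8216  0.1981  0.1   ]
 [ 0.8232 -0.1142  0.1   ]
 [ 0.6669 -0.1131  0.1   ]
 [ 0.6657  0.1951  0.1   ]]
blue 192
0 28 [ 0.5087 -0.112   0.0165] [ 0.432 -0.185  0.002] [0.628 0.121 0.026]
0.03 71 [ 0.4895 -0.1513  0.0485] [ 0.421 -0.188  0.031] [0.619 0.044 0.059]
0.07 22 [0.6318 0.0387 0.0998] [ 0.618 -0.106  0.094] [0.671 0.15  0.11 ]
0.11 47 [ 0.6503 -0.032   0.1271] [ 0.637 -0.054  0.111] [ 0.663 -0.022  0.135]
0.136 15 [ 0.6514 -0.0304  0.1486] [ 0.639 -0.058  0.144] [ 0.66  -0.001  0.154]
yel 75
0.07 18 [0.661  0.1247 0.1012] [0.648 0.098 0.094] [0.674 0.139 0.107]
0.11 30 [0.6504 0.1018 0.1289] [0.638 0.096 0.123] [0.662 0.107 0.134]
0.136 27 [0.6515 0.1046 0.1489] [0.639 0.072 0.138] [0.662 0.129 0.155]
post 26 [256.61538462 206.84615385] [ 0.5649 -0.0035  0.1627] [ 0.557 -0.011  0.155] [0.575 0.005 0.167]
tab 24 [252.  237.5] [0.4649 0.0113 0.1347] [0.453 0.008 0.13 ] [0.477 0.015 0.14 ]
tubes 60 [252.75 237.4 ] [0.4654 0.0085 0.0878] [ 0.443 -0.027  0.08 ] [0.487 0.046 0.093]
ears 170 [245.45882353 159.73529412] [0.7248 0.0341 0.1492] [ 0.639 -0.058  0.14 ] [0.783 0.129 0.157]
```

View pics/c0.png

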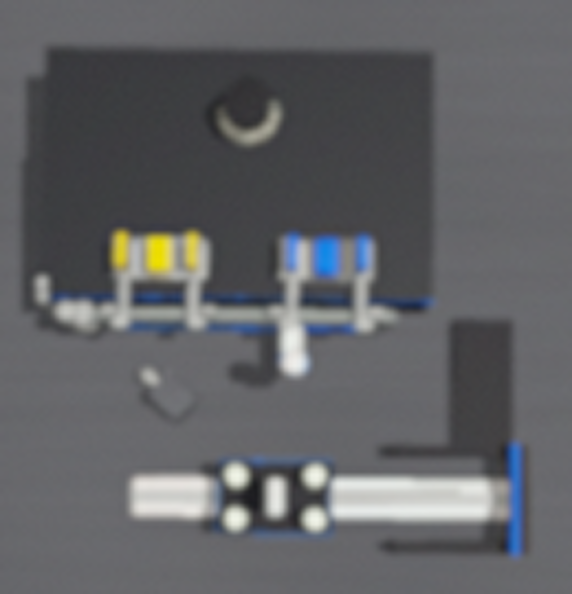

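```bash
cat > w.py <<'E'
# print shift (tool-axis share of 0.25m), turn about tool z needed to reach grasp point target x y z yaw-of-tool-x(deg)
import sys; from h import *
s=arm.sense(); r=R.from_quat(s['orientation']); M=r.as_matrix(); g=s['position']+.155*M[:,2]
print('t %.2f'%s['time_s'],'grasp',g.round(4),'toolx',M[:,0].round(3),'toolz',M[:,2].round(3),'F',s['force'].round(1),'w',round(s['gripper_width'],4),'q',s['joint_positions'].round(2))
if len(sys.argv)>3:
    t=np.array(sys.argv[1:4],float); 
    a=np.radians(float(sys.argv[4]) if len(sys.argv)>4 else -90)
    T=np.c_[[np.cos(a),np.sin(a),0],[np.sin(a),-np.cos(a),0],[0,0,-1]]
    e=(R.from_matrix(M).inv()*R.from_matrix(T)).as_rotvec()
    print('shift share',(M.T@(t-g)/.25).round(3),'turn share',(e/(np.pi/2)).round(4),'shift if turned', (T.T@(t-g)/.25).round(3))
E
python3 -m jog '[[[0,0,0],[0,0,0.06],0],[[0,0,0],[0,0,0.06],0],[[0,0,0],[0,0,0.06],0]]'; python3 w.py .465 .0113 .22
```

```text
time_s: 0.4
position: [0.1409, -0.4794, 0.4036]
orientation: [-0.706, 0.708, 0.001, 0.001]
force: [-0.4, 0.2, -0.6]
gripper_width: 0.0857
t 0.40 grasp [ 0.1408 -0.4791  0.2486] toolx [-0.004 -1.    -0.002] toolz [-0.001  0.002 -1.   ] F [-0.4  0.2 -0.6] w 0.0857 q [-1.29  0.21 -0.04  1.32  0.    1.86]
shift share [-1.966 -1.29   0.118] turn share [ 0.0004  0.0015 -0.0023] shift if turned [-1.961 -1.297  0.115]
```

```bash
python3 -m jog '[[[-0.13,-0.086,0],[0,0,0],0],[[-0.13,-0.086,0],[0,0,0],0],[[-0.13,-0.086,0],[0,0,0],0],[[-0.13,-0.086,0],[0,0,0],0],[[-0.13,-0.086,0],[0,0,0],0]]'; python3 -m jog '[[[-0.13,-0.086,0],[0,0,0],0],[[-0.13,-0.086,0],[0,0,0],0],[[-0.13,-0.086,0],[0,0,0],0],[[-0.13,-0.086,0],[0,0,0],0],[[-0.13,-0.086,0],[0,0,0],0]]' >/dev/null;  python3 w.py .465 .0113 .22
```

```text
time_s: 0.82
position: [0.2498, -0.317, 0.4014]
orientation: [-0.699, 0.715, 0.002, 0.0]
force: [1.1, -1.0, 0.1]
gripper_width: 0.0852
t 1.23 grasp [ 0.3628 -0.1472  0.2468] toolx [-0.024 -1.    -0.004] toolz [-0.002  0.004 -1.   ] F [ 0.6 -0.4  0.3] w 0.0857 q [-0.39 -0.01 -0.29  1.29  0.    2.78]
shift share [-0.643 -0.394  0.109] turn share [ 0.0013  0.0024 -0.0154] shift if turned [-0.634 -0.409  0.107]
```

```bash
for i in 1 2 3 4 5; do python3 -m jog '[[[0,0,0],[0,0,-0.079],0],[[0,0,0],[0,0,-0.079],0],[[0,0,0],[0,0,-0.079],0],[[0,0,0],[0,0,-0.079],0],[[0,0,0],[0,0,-0.079],0]]' >/dev/null; done;  python3 w.py .465 .0113 .22 90
```

```text
t 3.32 grasp [ 0.3642 -0.1365  0.2431] toolx [0.043 0.999 0.008] toolz [-0.009  0.008 -1.   ] F [ 0.2  0.7 -0.2] w 0.0854 q [-0.36 -0.   -0.29  1.29  0.   -0.32]
shift share [0.607 0.378 0.094] turn share [-0.006  -0.0051 -0.0275] shift if turned [0.591 0.403 0.093]
```

```bash
python3 -m jog '[[[0.12,0.08,0.02],[-0.006,-0.005,-0.0275],0],[[0.12,0.08,0.02],[0,0,0],0],[[0.12,0.08,0.02],[0,0,0],0],[[0.12,0.08,0.02],[0,0,0],0],[[0.11,0.08,0.01],[0,0,0],0]]' >/dev/null;  python3 w.py .465 .0113 .15 90
```

```text
t 3.73 grasp [0.4667 0.0101 0.2202] toolx [-0.003  1.    -0.002] toolz [ 0.002 -0.002 -1.   ] F [ 0.6 -1.  -1.1] w 0.085 q [ 0.02  0.15 -0.18  1.23 -0.    0.02]
shift share [ 0.005 -0.007  0.281] turn share [0.001  0.0014 0.0021] shift if turned [ 0.005 -0.007  0.281]
```

```bash
python3 -m jog '[[[0.005,-0.007,0.1],[0,0,0],0],[[0,0,0.1],[0,0,0],0],[[0,0,0.1],[0,0,0],0],[[0,0,0.1],[0,0,0],0],[[0,0,0.01],[0,0,0],0]]' >/dev/null;python3 w.py .465 .0113 .118 90; python3 -m jog '[[[0,0,0],[0,0,0],1],[[0,0,0],[0,0,0],1],[[0,0,0],[0,0,0],1],[[0,0,0],[0,0,0],1],[[0,0,0],[0,0,0],1]]'; python3 -m jog '[[[0,0,0],[0,0,0],1],[[0,0,0],[0,0,0],1],[[0,0,0],[0,0,0],1],[[0,0,0],[0,0,0],1],[[0,0,0],[0,0,0],1]]'; python3 w.py .465 -0.1345 .118 90
```

```text
t 4.15 grasp [0.4692 0.0184 0.1135] toolx [-0.012  1.    -0.001] toolz [ 0.004 -0.001 -1.   ] F [-1.2 -0.4 -1.3] w 0.0853 q [ 0.04  0.22 -0.38  0.97 -0.    0.03]
shift share [-0.028 -0.017 -0.018] turn share [0.0026 0.0005 0.0076] shift if turned [-0.028 -0.017 -0.018]
time_s: 4.57
position: [0.4693, 0.0182, 0.2719]
orientation: [0.703, 0.711, 0.002, 0.002]
force: [-0.6, 0.0, -0.2]
gripper_width: 0.0257
time_s: 4.98
position: [0.4695, 0.0179, 0.273]
orientation: [0.704, 0.711, 0.002, 0.003]
force: [0.3, 0.2, -4.8]
gripper_width: 0.0093
t 4.98 grasp [0.4706 0.0178 0.118 ] toolx [-0.01   1.    -0.001] toolz [ 0.007 -0.001 -1.   ] F [ 0.3  0.2 -4.8] w 0.0093 q [ 0.04  0.22 -0.37  0.97 -0.    0.03]
shift share [-0.609 -0.029  0.   ] turn share [0.0045 0.0004 0.0063] shift if turned [-0.609 -0.023 -0.   ]
```

```bash
for i in 1 2; do python3 -m jog '[[[-0.06,0,0],[0,0,0],1],[[-0.06,0,0],[0,0,0],1],[[-0.06,0,0],[0,0,0],1],[[-0.06,0,0],[0,0,0],1],[[-0.06,0,0],[0,0,0],1]]' ; done; python3 w.py .465 -0.1345 .118 90
```

```text
time_s: 5.4
position: [0.4693, -0.0566, 0.2729]
orientation: [0.702, 0.712, 0.003, 0.001]
force: [-2.1, 2.5, -1.7]
gripper_width: 0.009
time_s: 5.82
position: [0.4691, -0.1342, 0.2729]
orientation: [0.702, 0.712, 0.003, -0.001]
force: [-0.8, 68.7, 12.9]
gripper_width: 0.0091
t 5.82 grasp [ 0.4695 -0.1331  0.1179] toolx [-0.015  1.     0.007] toolz [ 0.003  0.007 -1.   ] F [-0.8 68.7 12.9] w 0.0091 q [-0.28  0.25 -0.32  0.99  0.01 -0.3 ]
shift share [-0.005 -0.018 -0.   ] turn share [ 0.0018 -0.0044  0.0093] shift if turned [-0.006 -0.018 -0.   ]
```

```bash
python3 -m jog '[[[0,0,0],[0,0,0],1],[[0,0,0],[0,0,0],0],[[0,0,0],[0,0,0],0],[[0,0,0],[0,0,0],0],[[0,0,0],[0,0,0],0]]'; python3 -m jog '[[[0,0,0],[0,0,0],0],[[0,0,-0.1],[0,0,0],0],[[0,0,-0.15],[0,0,0],0],[[0,0,-0.15],[0,0,0],0],[[0,0,0],[0,0,0],0]]'; python3 w.py .6515 -.030 .22 90
python3 - <<'E'
from h import *
p,d=grab('top','h1'); u,v,P=cloud('top',d)
m=(P[:,2]>.02)&(P[:,2]<.14)&(P[:,0]>.42)&(P[:,0]<.5)&(abs(P[:,1])<.25)
print(P[m].min(0),P[m].max(0))
g=p[190:270,230:330]; cv2.imwrite('pics/h1.png',cv2.resize(g[:,:,::-1],None,fx=5,fy=5))
E
```

```text
time_s: 6.23
position: [0.4691, -0.1341, 0.2737]
orientation: [0.702, 0.712, 0.007, -0.004]
force: [0.2, 0.6, -0.5]
gripper_width: 0.0574
time_s: 6.65
position: [0.4676, -0.135, 0.3761]
orientation: [0.701, 0.713, 0.005, -0.005]
force: [1.3, 0.2, 1.6]
gripper_width: 0.0857
t 6.65 grasp [ 0.4676 -0.1327  0.2212] toolx [-0.016  1.     0.015] toolz [-0.     0.015 -1.   ] F [1.3 0.2 1.6] w 0.0857 q [-0.29  0.2  -0.13  1.25  0.01 -0.3 ]
shift share [0.399 0.742 0.011] turn share [-0.     -0.0096  0.0102] shift if turned [0.411 0.736 0.005]
[ 0.42108421 -0.13206407  0.02789127] [ 0.49952994 -0.08541507  0.09408224]
```

View pics/h1.png

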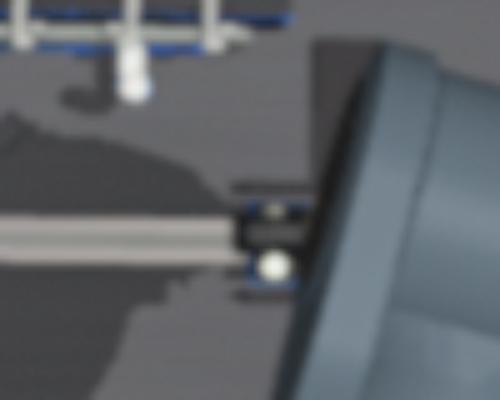

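The carriage sits in the dock, partly hidden by the arm, with its left edge at crop (238,232). I'll check it again once the arm is clear. Next is the blue catch.

```bash
python3 -m jog '[[[0.07,0.12,0],[0,-0.0096,0.0102],0],[[0.07,0.125,0],[0,0,0],0],[[0.07,0.125,0],[0,0,0],0],[[0.07,0.12,0],[0,0,0],0],[[0.07,0.12,0],[0,0,0],0]]' >/dev/null; python3 -m jog '[[[0.05,0.1,0],[0,0,0],0],[[0,0,0],[0,0,0],0],[[0,0,0],[0,0,0],0]]' >/dev/null; python3 w.py .6515 -.030 .22 90
python3 - <<'E'
from h import *
p,d=grab('side','s1'); u,v,P=cloud('side',d)
m=(P[:,2]>.1)&(P[:,2]<.138)&(P[:,0]>.43)&(P[:,0]<.5)&(P[:,1]<.1)&(P[:,1]>-.2)
print('tab side',m.sum(),P[m].mean(0),P[m].min(0),P[m].max(0))
p,d=grab('top'); u,v,P=cloud('top',d)
m=(P[:,2]>.115)&(P[:,2]<.145)&(P[:,0]>.43)&(P[:,0]<.5)&(P[:,1]<.1)&(P[:,1]>-.2)
print('tab top',m.sum(),P[m].mean(0) if m.any() else 0)
E
```

```text
t 7.37 grasp [ 0.6506 -0.0294  0.2129] toolx [ 0.002  1.    -0.003] toolz [-0.005 -0.003 -1.   ] F [ 0.2 -0.   0.3] w 0.0853 q [-0.04  0.55  0.37  1.39 -0.   -0.04]
shift share [-0.002  0.004 -0.028] turn share [-0.0032  0.0016 -0.0015] shift if turned [-0.002  0.004 -0.028]
tab side 88 [ 0.460881   -0.12727004  0.12069827] [ 0.44776341 -0.13706771  0.10071806] [ 0.47392143 -0.12078462  0.13784307]
tab top 0 0
```

```bash
python3 -m jog '[[[0,0.002,0.07],[-0.003,0,0],0],[[0,0,0.07],[0,0,0],0],[[0,0,0.07],[0,0,0],0],[[0,0,0.05],[0,0,0],0],[[0,0,0],[0,0,0],0]]' >/dev/null; python3 w.py .6515 -.030 .140 90
```

```text
t 7.88 grasp [ 0.6471 -0.034   0.1483] toolx [ 0.007  1.    -0.003] toolz [ 0.002 -0.003 -1.   ] F [ 0.2 -0.1 -1.2] w 0.085 q [-0.05  0.55  0.2   1.22 -0.   -0.04]
shift share [0.016 0.017 0.033] turn share [ 0.0016  0.0022 -0.0045] shift if turned [0.016 0.018 0.033]
```

```bash
python3 -m jog '[[[0.016,0.017,0.033],[0.0016,0.002,-0.0045],0],[[0,0,0],[0,0,0],0],[[0,0,0],[0,0,0],0]]' >/dev/null; python3 w.py .6515 -.030 .140 90
python3 - <<'E'
from h import *
p,d=grab('side'); cv2.imwrite('pics/s2.png',cv2.resize(p[130:260,160:330,::-1],None,fx=4.5,fy=4.5,interpolation=2))
E
```

```text
t 8.13 grasp [ 0.6501 -0.0307  0.1416] toolx [ 0.001  1.    -0.   ] toolz [ 0.001 -0.    -1.   ] F [-0.5 -0.1 -0.2] w 0.0856 q [-0.05  0.56  0.2   1.21 -0.   -0.05]
shift share [0.003 0.005 0.006] turn share [ 0.0006  0.0001 -0.0008] shift if turned [0.003 0.005 0.006]
```

View pics/s2.png

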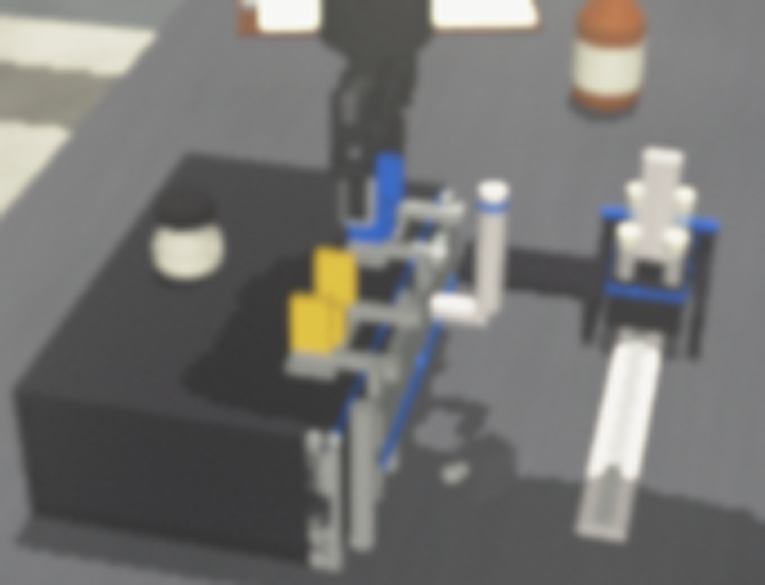

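Run:
```python
from h import *
K,D,o,r=cam('side')
def pr(q): 
    a=cv2.projectPoints(r.inv().apply(np.array(q,float)-o),np.zeros(3),np.zeros(3),K,D)[0].reshape(-1,2); return ((a-[160,130])*4.5).round()
print('ear near +y outer', pr([[x,0.0,z] for x in(.6395,.6635) for z in(.113,.15)]))
print('ear far', pr([[x,-.054,z] for x in(.6395,.6635) for z in(.113,.15)]))
print('near pad', pr([[x,y,.137] for x in(.6395,.6615) for y in(.012,.026)]))
print('post',pr([[.5665,-.0045,.165]]), 'yellow near outer',pr([[x,.1305,.15] for x in(.6395,.6635)]))
p,d=grab('side'); u,v,P=cloud('side',d); h=cv2.cvtColor(p,cv2.COLOR_RGB2HSV)[v,u].astype(int)
m=(h[:,0]>100)&(h[:,0]<130)&(h[:,1]>130)&(h[:,2]>80)&(P[:,0]>.62)&(P[:,0]<.7)&(P[:,2]>.112)
print('blue',P[m].min(0),P[m].max(0),P[m].mean(0))
m=(h[:,0]>18)&(h[:,0]<35)&(h[:,1]>130)&(P[:,0]>.6)&(P[:,0]<.7)&(P[:,2]>.112)&(P[:,1]>.11)
print('yel',P[m].min(0),P[m].max(0))
```

```text
ear near +y outer [[375. 241.]
 [375. 194.]
 [341. 237.]
 [340. 189.]]
ear far [[393. 202.]
 [394. 156.]
 [360. 198.]
 [360. 151.]]
near pad [[371. 219.]
 [366. 230.]
 [339. 215.]
 [333. 226.]]
post [[486. 184.]] yellow near outer [[323. 300.]
 [285. 294.]]
blue [ 0.63403464 -0.06010989  0.11421996] [0.65614959 0.00376737 0.15003483] [ 0.64158278 -0.03131923  0.13139121]
yel [0.63587601 0.11034858 0.1122899 ] [0.65940854 0.1353487  0.15116578]
```

Seen at crop (355,190), the near finger covers the near blue ear. The far ear shows at (388,195), which matches the projection. Now I close.

```bash
for i in 1 2; do python3 -m jog '[[[0,0,0],[0,0,0],1],[[0,0,0],[0,0,0],1],[[0,0,0],[0,0,0],1],[[0,0,0],[0,0,0],1],[[0,0,0],[0,0,0],1]]'; done; python3 w.py .6515 -.030 .140
```

```text
time_s: 8.65
position: [0.6506, -0.0286, 0.3007]
orientation: [0.707, 0.707, 0.004, 0.0]
force: [-2.9, -1.7, 0.5]
gripper_width: 0.0354
time_s: 9.07
position: [0.6505, -0.0285, 0.3008]
orientation: [0.707, 0.707, 0.004, 0.0]
force: [-0.5, 1.5, 0.5]
gripper_width: 0.0354
t 9.07 grasp [ 0.6514 -0.0278  0.1458] toolx [-0.001  1.     0.005] toolz [ 0.006  0.005 -1.   ] F [-0.5  1.5  0.5] w 0.0354 q [-0.04  0.56  0.21  1.21  0.   -0.05]
shift share [-0.009  0.     0.023] turn share [ 0.0045  0.0059 -1.9996] shift if turned [ 0.009 -0.     0.023]
```

```bash
python3 -m jog '[[[0,0,0],[0,0,0],0],[[0,0,0],[0,0,0],0],[[0,0,0],[0,0,0],0],[[0,0,0],[0,0,0],0],[[0,0,0],[0,0,0],0]]'; python3 -m jog '[[[0,0,-0.05],[0,0,0],0],[[0,0,-0.1],[0,0,0],0],[[0,0,-0.13],[0,0,0],0],[[0,0,0],[0,0,0],0]]'; python3 w.py .6515 .1005 .22 90
python3 - <<'E'
from h import *
p,d=grab('side'); u,v,P=cloud('side',d); h=cv2.cvtColor(p,cv2.COLOR_RGB2HSV)[v,u].astype(int)
m=(h[:,0]>100)&(h[:,0]<130)&(h[:,1]>130)&(h[:,2]>80)&(P[:,0]>.62)&(P[:,0]<.7)&(P[:,2]>.112)
print('blue',P[m].min(0),P[m].max(0),P[m].mean(0))
m=(P[:,0]>.62)&(P[:,0]<.68)&(P[:,2]>.138)&(P[:,2]<.153)&(P[:,1]<.03)
print(np.sort(P[m,1]).round(3))
cv2.imwrite('pics/s3.png',cv2.resize(p[130:260,160:330,::-1],None,fx=4.5,fy=4.5,interpolation=2))
E
```

```text
time_s: 9.48
position: [0.6506, -0.0288, 0.3004]
orientation: [0.707, 0.707, 0.003, 0.0]
force: [0.7, 0.4, -0.1]
gripper_width: 0.0853
time_s: 9.82
position: [0.6496, -0.0292, 0.372]
orientation: [0.707, 0.707, 0.003, -0.001]
force: [0.6, 0.3, 0.4]
gripper_width: 0.0853
t 9.82 grasp [ 0.65   -0.0285  0.217 ] toolx [-0.     1.     0.004] toolz [ 0.003  0.004 -1.   ] F [0.6 0.3 0.4] w 0.0853 q [-0.05  0.54  0.36  1.39  0.   -0.05]
shift share [ 0.516  0.006 -0.01 ] turn share [ 0.0018 -0.0027  0.0002] shift if turned [ 0.516  0.006 -0.012]
blue [ 0.6346095  -0.04944039  0.11510983] [ 0.65898719 -0.00564855  0.15222185] [ 0.64583573 -0.0204359   0.13479907]
[-2.108 -2.095 -2.089 -2.088 -2.087 -2.086 -2.086 -2.084 -2.082 -2.08
 -2.079 -2.078 -2.078 -2.073 -2.069 -0.051 -0.049 -0.049 -0.047 -0.046
 -0.046 -0.045 -0.045 -0.045 -0.045 -0.045 -0.044 -0.044 -0.044 -0.043
 -0.043 -0.043 -0.043 -0.043 -0.043 -0.043 -0.042 -0.042 -0.042 -0.042
 -0.042 -0.042 -0.041 -0.041 -0.041 -0.041 -0.04  -0.04  -0.04  -0.039
 -0.014 -0.013 -0.012 -0.012 -0.012 -0.011 -0.011 -0.01  -0.01  -0.01
 -0.01  -0.01  -0.01  -0.01  -0.009 -0.009 -0.009 -0.009 -0.009 -0.008
 -0.008 -0.008 -0.008 -0.008 -0.008 -0.008 -0.008 -0.008 -0.007 -0.007
 -0.007 -0.007 -0.007 -0.006]
```

View pics/s3.png

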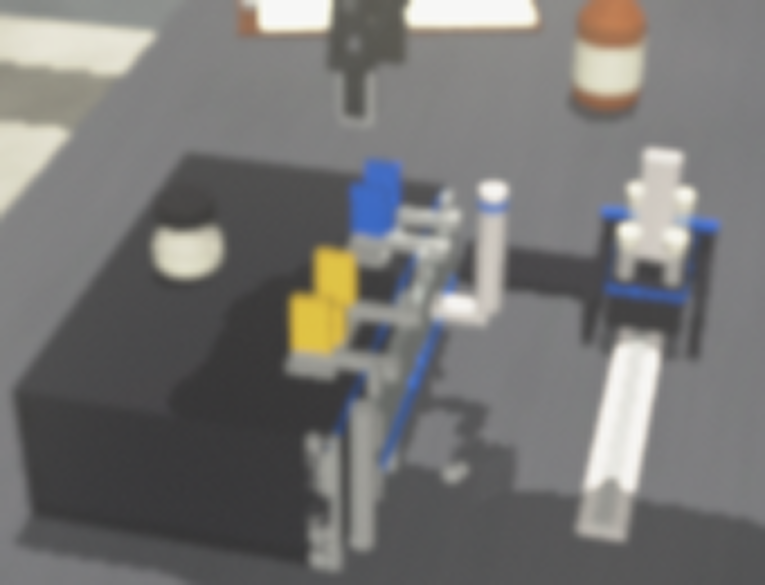

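Both blue ears have moved in, at crop (370,210) and (383,185), with a span of about 40 mm. Next is yellow.

```bash
python3 -m jog '[[[0.127,0.002,0],[0,0,0],0],[[0.127,0.002,0],[0,0,0],0],[[0.127,0.002,0],[0,0,0],0],[[0.127,0.002,0],[0,0,0],0],[[0,0,0],[0,0,0],0]]' >/dev/null; python3 -m jog '[[[0,0,0],[0,0,0],0]]' >/dev/null; python3 w.py .651 .1005 .140 90
```

```text
t 10.37 grasp [0.652  0.1021 0.2128] toolx [0.003 1.    0.004] toolz [ 0.001  0.004 -1.   ] F [-1.1 -1.5 -0.5] w 0.0856 q [0.15 0.57 0.39 1.39 0.   0.16]
shift share [-0.008 -0.004  0.291] turn share [ 0.0007 -0.0025 -0.0021] shift if turned [-0.006 -0.004  0.291]
```

```bash
python3 -m jog '[[[-0.006,0,0.07],[0,-0.0025,-0.002],0],[[0,0,0.07],[0,0,0],0],[[0,0,0.07],[0,0,0],0],[[0,0,0.06],[0,0,0],0],[[0,0,0],[0,0,0],0]]' >/dev/null; python3 w.py .651 .1005 .140 90
```

```text
t 10.78 grasp [0.6522 0.0979 0.1418] toolx [ 0.     1.    -0.001] toolz [ 0.002 -0.001 -1.   ] F [-0.7 -0.1 -0.3] w 0.0853 q [ 0.15  0.58  0.23  1.22 -0.    0.15]
shift share [ 0.01  -0.005  0.007] turn share [ 0.0015  0.0004 -0.0003] shift if turned [ 0.01  -0.005  0.007]
```

```bash
python3 -m jog '[[[0.01,-0.005,0.006],[0,0,0],0],[[0,0,0],[0,0,0],0],[[0,0,0],[0,0,0],0]]' >/dev/null; python3 w.py .651 .1005 .140 90;  for i in 1 2; do python3 -m jog '[[[0,0,0],[0,0,0],1],[[0,0,0],[0,0,0],1],[[0,0,0],[0,0,0],1],[[0,0,0],[0,0,0],1],[[0,0,0],[0,0,0],1]]'; done;  python3 -m jog '[[[0,0,0],[0,0,0],0],[[0,0,0],[0,0,0],0],[[0,0,0],[0,0,0],0],[[0,0,0],[0,0,0],0],[[0,0,0],[0,0,0],0]]' >/dev/null; python3 -m jog '[[[0,0,-0.05],[0,0,0],0],[[0,0,-0.1],[0,0,0],0],[[0,0,-0.13],[0,0,0],0],[[0,0,0],[0,0,0],0]]' >/dev/null; python3 w.py .5665 -.0045 .22 90
python3 - <<'E'
from h import *
p,d=grab('side'); u,v,P=cloud('side',d); h=cv2.cvtColor(p,cv2.COLOR_RGB2HSV)[v,u].astype(int)
m=(P[:,0]>.62)&(P[:,0]<.68)&(P[:,2]>.138)&(P[:,2]<.153)&(P[:,1]<.2)&(P[:,1]>-1)
print(np.sort(P[m,1]).round(3))
p,d=grab('top'); u,v,P=cloud('top',d)
for n,m in(('tab',(P[:,2]>.115)&(P[:,2]<.15)&(P[:,0]>.43)&(P[:,0]<.5)&(P[:,1]>-.2)&(P[:,1]<.0)),('post',(P[:,2]>.145)&(P[:,2]<.175)&(P[:,0]>.53)&(P[:,0]<.6)&(abs(P[:,1])<.03))):
    print(n,m.sum(),P[m].mean(0) if m.any() else 0)
cv2.imwrite('pics/t2.png',cv2.resize(p[120:270,180:330,::-1],None,fx=4,fy=4))
E
```

```text
t 11.03 grasp [0.6508 0.0988 0.1409] toolx [ 0.002  1.    -0.001] toolz [ 0.002 -0.001 -1.   ] F [ 0.8 -0.7 -0.4] w 0.0853 q [ 0.15  0.58  0.23  1.22 -0.    0.15]
shift share [0.007 0.001 0.003] turn share [ 0.0011  0.0005 -0.0016] shift if turned [0.007 0.001 0.003]
time_s: 11.45
position: [0.6512, 0.1011, 0.3014]
orientation: [0.707, 0.707, 0.005, 0.001]
force: [-2.7, -3.5, -4.9]
gripper_width: 0.0354
time_s: 11.87
position: [0.6512, 0.1012, 0.3015]
orientation: [0.707, 0.707, 0.005, 0.001]
force: [-0.5, 2.0, -0.5]
gripper_width: 0.0348
t 12.62 grasp [0.6511 0.101  0.2182] toolx [0.001 1.    0.005] toolz [ 0.006  0.005 -1.   ] F [1.1 0.7 1.3] w 0.0855 q [0.15 0.56 0.39 1.4  0.   0.15]
shift share [-0.422 -0.338 -0.011] turn share [ 0.0038 -0.0032 -0.0006] shift if turned [-0.422 -0.338 -0.007]
[-0.048 -0.048 -0.046 -0.046 -0.045 -0.045 -0.044 -0.044 -0.044 -0.044
 -0.044 -0.044 -0.043 -0.043 -0.043 -0.043 -0.043 -0.043 -0.043 -0.042
 -0.042 -0.042 -0.042 -0.042 -0.042 -0.042 -0.042 -0.042 -0.042 -0.041
 -0.04  -0.04  -0.039 -0.014 -0.013 -0.013 -0.012 -0.012 -0.012 -0.012
 -0.011 -
[... 170 characters left out ...]
0.006  0.08   0.084  0.084  0.085
  0.085  0.085  0.085  0.085  0.085  0.085  0.085  0.086  0.086  0.086
  0.086  0.086  0.086  0.086  0.086  0.087  0.087  0.087  0.087  0.087
  0.087  0.087  0.087  0.088  0.088  0.088  0.088  0.088  0.088  0.088
  0.088  0.088  0.088  0.089  0.09   0.09   0.091  0.114  0.115  0.116
  0.117  0.117  0.118  0.118  0.119  0.119  0.119  0.119  0.12   0.12
  0.12   0.12   0.12   0.12   0.121  0.121  0.121  0.121  0.121  0.121
  0.121  0.122  0.122  0.122  0.122  0.122  0.122  0.122  0.122  0.122
  0.122  0.122  0.122  0.123  0.123  0.123  0.123  0.124  0.124  0.124
  0.125]
tab 24 [ 0.46512335 -0.13205037  0.13364111]
post 26 [ 0.56487712 -0.00348199  0.16307126]
```

Yellow ears span about 0.081 to 0.1215, so 40 mm. The carriage tab is at y −0.132, as expected. On to the post.

```bash
python3 -m jog '[[[-0.105,-0.084,0],[0.004,-0.003,0],0],[[-0.105,-0.084,0],[0,0,0],0],[[-0.105,-0.084,0],[0,0,0],0],[[-0.105,-0.084,0],[0,0,0],0],[[0,0,0],[0,0,0],0]]' >/dev/null; python3 -m jog '[[[0,0,0],[0,0,0],0]]' >/dev/null; python3 w.py .566 -.004 .144 90
```

```text
t 13.22 grasp [ 0.5593 -0.0079  0.207 ] toolx [-0.001  1.    -0.001] toolz [-0.012 -0.001 -1.   ] F [0.3 0.6 0. ] w 0.0854 q [-0.01  0.36  0.05  1.28 -0.   -0.01]
shift share [0.016 0.03  0.251] turn share [-0.0074  0.0006  0.0008] shift if turned [0.016 0.027 0.252]
```

```bash
python3 -m jog '[[[0.016,0.027,0],[-0.007,0,0],0],[[0,0,0.06],[0,0,0],0],[[0,0,0.06],[0,0,0],0],[[0,0,0.06],[0,0,0],0],[[0,0,0.05],[0,0,0],0]]' >/dev/null; python3 -m jog '[[[0,0,0],[0,0,0],0],[[0,0,0],[0,0,0],0]]' >/dev/null; python3 w.py .566 -.004 .144 90
```

```text
t 13.80 grasp [0.5736 0.0014 0.1447] toolx [-0.005  1.     0.   ] toolz [ 0.003  0.    -1.   ] F [0.5 0.  0.3] w 0.0856 q [ 0.    0.4  -0.05  1.12  0.   -0.  ]
shift share [-0.021 -0.031  0.003] turn share [ 0.0021 -0.      0.003 ] shift if turned [-0.021 -0.03   0.003]
```

```bash
python3 -m jog '[[[-0.02,-0.03,0],[0.002,0,0],0],[[0,0,0],[0,0,0],0],[[0,0,0],[0,0,0],0]]' >/dev/null; python3 w.py .566 -.004 .144 90;  for i in 1 2; do python3 -m jog '[[[0,0,0],[0,0,0],1],[[0,0,0],[0,0,0],1],[[0,0,0],[0,0,0],1],[[0,0,0],[0,0,0],1],[[0,0,0],[0,0,0],1]]'; done;python3 w.py
python3 - <<'E'
import numpy as np
H=np.array([.6085,.166]);
for t in np.arange(0,1.6,.15): print(round(t,2),(H+[-.042*np.cos(t)-.17*np.sin(t),.042*np.sin(t)-.17*np.cos(t)]).round(3))
E
```

```text
t 14.05 grasp [ 0.5663 -0.0029  0.1456] toolx [-0.006  1.     0.   ] toolz [ 0.001  0.    -1.   ] F [-0.  -0.1  0.1] w 0.0853 q [-0.01  0.39 -0.06  1.12  0.   -0.01]
shift share [-0.005 -0.001  0.006] turn share [ 0.0006 -0.0001  0.004 ] shift if turned [-0.005 -0.001  0.006]
time_s: 14.47
position: [0.5668, -0.003, 0.3027]
orientation: [0.705, 0.709, 0.002, 0.002]
force: [-0.6, 0.0, 0.5]
gripper_width: 0.0257
time_s: 14.88
position: [0.5668, -0.0024, 0.3031]
orientation: [0.705, 0.709, 0.002, 0.001]
force: [-0.2, 0.2, 0.9]
gripper_width: 0.0162
t 14.88 grasp [ 0.5675 -0.0021  0.1481] toolx [-0.006  1.     0.002] toolz [ 0.005  0.002 -1.   ] F [-0.2  0.2  0.9] w 0.0162 q [-0.    0.38 -0.06  1.12  0.   -0.01]
0.0 [ 0.566 -0.004]
0.15 [0.542 0.004]
0.3 [0.518 0.016]
0.45 [0.497 0.031]
0.6 [0.478 0.049]
0.75 [0.462 0.07 ]
0.9 [0.449 0.093]
1.05 [0.44  0.118]
1.2 [0.435 0.144]
1.35 [0.433 0.17 ]
1.5 [0.436 0.196]
```

```bash
python3 -m jog '[[[0.014,-0.048,0],[0,0,0],1],[[0.018,-0.048,0],[0,0,0],1],[[0.022,-0.048,0],[0,0,0],1],[[0.026,-0.046,0],[0,0,0],1]]'; python3 w.py .478 .049 .145 90
```

```text
time_s: 15.22
position: [0.5205, 0.0165, 0.3031]
orientation: [0.706, 0.709, 0.004, 0.003]
force: [2.7, -0.3, 0.3]
gripper_width: 0.0166
t 15.22 grasp [0.5219 0.0166 0.1481] toolx [-0.004  1.     0.   ] toolz [ 0.009  0.    -1.   ] F [ 2.7 -0.3  0.3] w 0.0166 q [ 0.03  0.29 -0.19  1.08  0.    0.03]
shift share [ 0.13  -0.175  0.011] turn share [ 0.006  -0.0003  0.0028] shift if turned [ 0.13  -0.176  0.012]
```

```bash
python3 -m jog '[[[0.03,-0.046,0],[0.005,0,0],1],[[0.032,-0.044,0],[0,0,0],1],[[0.035,-0.042,0],[0,0,0],1],[[0.037,-0.04,0],[0,0,0],1]]'; python3 w.py .449 .093 .145 90
```

```text
time_s: 15.55
position: [0.4777, 0.0511, 0.3033]
orientation: [0.706, 0.708, 0.004, 0.002]
force: [17.1, 0.1, -13.8]
gripper_width: 0.0165
t 15.55 grasp [0.4791 0.0515 0.1483] toolx [-0.003  1.     0.002] toolz [ 0.009  0.002 -1.   ] F [ 17.1   0.1 -13.8] w 0.0165 q [ 0.11  0.21 -0.3   1.05  0.    0.1 ]
shift share [ 0.166 -0.12   0.012] turn share [ 0.0056 -0.0015  0.0021] shift if turned [ 0.166 -0.12   0.013]
```

```bash
python3 -m jog '[[[0.044,-0.034,0],[0.005,0,0],1],[[0.044,-0.032,0],[0,0,0],1],[[0.044,-0.03,0],[0,0,0],1],[[0.044,-0.026,0],[0,0,0],1]]'; python3 w.py .435 .144 .145 90
```

```text
time_s: 15.88
position: [0.4484, 0.0966, 0.3032]
orientation: [0.706, 0.708, 0.004, 0.003]
force: [14.5, 3.0, -12.8]
gripper_width: 0.0164
t 15.88 grasp [0.4499 0.097  0.1482] toolx [-0.002  1.     0.002] toolz [ 0.009  0.002 -1.   ] F [ 14.5   3.  -12.8] w 0.0164 q [ 0.21  0.17 -0.35  1.04  0.    0.21]
shift share [ 0.188 -0.059  0.013] turn share [ 0.006  -0.0013  0.0012] shift if turned [ 0.188 -0.06   0.013]
```

```bash
python3 -m jog '[[[0.048,-0.022,0],[0,0,0],1],[[0.048,-0.017,0],[0,0,0],1],[[0.048,-0.012,0],[0,0,0],1],[[0.048,-0.008,0],[0,0,0],1]]'; python3 w.py .436 .196 .145 90
```

```text
time_s: 16.22
position: [0.4342, 0.1462, 0.3031]
orientation: [0.707, 0.707, 0.005, 0.006]
force: [4.3, -2.1, -2.1]
gripper_width: 0.0164
t 16.22 grasp [0.4366 0.1461 0.1481] toolx [-0.  1. -0.] toolz [ 0.015 -0.    -1.   ] F [ 4.3 -2.1 -2.1] w 0.0164 q [ 0.33  0.17 -0.35  1.04 -0.01  0.33]
shift share [ 0.199 -0.003  0.012] turn share [0.0099 0.0002 0.0003] shift if turned [ 0.199 -0.003  0.012]
```

```bash
python3 -m jog '[[[0.049,-0.006,0],[0,0,0],1],[[0.049,-0.002,0],[0,0,0],1],[[0.049,0.003,0],[0,0,0],1],[[0.049,0.006,0],[0,0,0],1],[[0.046,0.01,0],[0,0,0],1]]'; python3 -m jog '[[[0,0,0],[0,0,0],1]]' >/dev/null; python3 w.py .4385 .208 .145 90
python3 - <<'E'
from h import *
p,d=grab('top','t3'); u,v,P=cloud('top',d)
m=(P[:,2]>.115)&(P[:,2]<.15)&(P[:,0]>.43)&(P[:,0]<.5)&(P[:,1]>-.2)&(P[:,1]<.0)
print('tab',m.sum(),P[m].mean(0) if m.any() else 0)
cv2.imwrite('pics/t3.png',cv2.resize(p[120:320,130:330,::-1],None,fx=3,fy=3))
p,d=grab('side'); cv2.imwrite('pics/s4.png',cv2.resize(p[110:300,130:360,::-1],None,fx=3.1,fy=3.1,interpolation=2))
E
```

```text
time_s: 16.63
position: [0.4372, 0.2086, 0.303]
orientation: [0.708, 0.707, 0.005, 0.008]
force: [0.4, -4.2, 2.3]
gripper_width: 0.0166
t 16.72 grasp [0.4404 0.2094 0.148 ] toolx [ 0.001  1.    -0.005] toolz [ 0.018 -0.005 -1.   ] F [ 0.3 -5.   4.4] w 0.0168 q [ 0.45  0.22 -0.29  1.05 -0.01  0.45]
shift share [-0.006 -0.008  0.012] turn share [ 0.0117  0.0029 -0.0003] shift if turned [-0.006 -0.008  0.012]
tab 24 [ 0.46511673 -0.13196923  0.13435075]
```

View pics/t3.png

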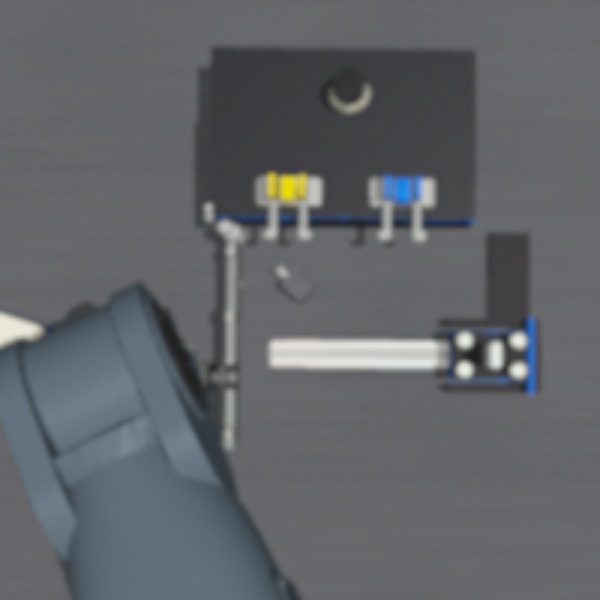

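View pics/s4.png

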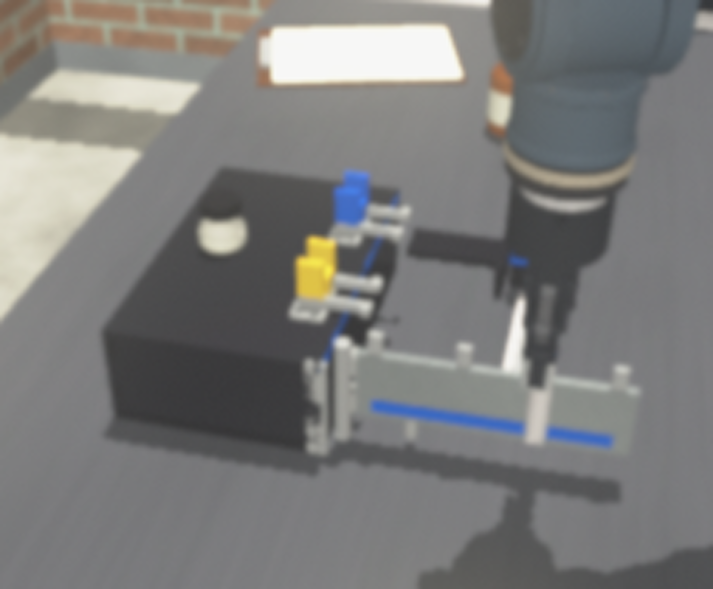

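The top view shows the gate straight out from the loader's front, at crop column 230 from rows 230 to 445. The carriage is against the stop at (490,355). The side view shows the fingers on the post at (540,350). Both catches are in and the jar is in place.

```bash
python3 w.py; python3 -c "
from h import *
print(order.hand_in())"; python3 w.py
```

```text
t 16.82 grasp [0.4401 0.208  0.148 ] toolx [ 0.001  1.    -0.005] toolz [ 0.018 -0.005 -1.   ] F [-0.2 -4.6  3.2] w 0.0162 q [ 0.45  0.22 -0.29  1.05 -0.01  0.45]
the job is handed in; nothing more can be done
None
the job is handed in; nothing more can be done
```

The job is done and handed in at about 16.8 s. In order, I slid the carriage home, squeezed the blue catch, squeezed the yellow catch, and pulled the gate past its detent until it stood square. The gripper is still holding the post.

**Last checks**
- **Gate:** the post was within 2 mm of where I calculated it for 1.57 rad, with the grip holding and about 5 N of spring load. The pictures show the gate square to the front.
- **Catches:** depth readings put the outer faces of each catch about 40 mm apart, which is fully in. The gripper itself read about 35 mm at the squeeze. It had also read under the true size on the tab and the post, though by less, 1 to 2 mm.
- **Carriage:** it met the end stop with a hard 69 N push, and the picture shows it against the stop. The camera put the tab at y −0.132, where I expected about −0.134. I take that 2 mm as calibration error.
- **Bystanders:** nothing touched the jar, tip box or bottle as far as the pictures show. I didn't measure their positions again at the end, and the arm hid part of the tip box in the last top view.

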